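# Charge the dip basket with cabinet knobs through a spring-gated hopper

## Task

Pick up the sorter tray by its wooden grip and tip all three wooden cabinet knobs off its open end into the hopper while the hopper's gate is still shut, then set the empty tray back down flat on the bench and let go of it. Then pull the spring-loaded gate out by its upright grip until the plate's front edge is level with the two small pointers on the rails, so that the knobs drop into the basket below, and keep it there: the gate springs shut if released, so finish while still holding it at the mark. Leave the other things on the bench where they are.

Things in the scene. Friction and masses are not known exactly. Their poses are not given: they have to be found in the camera images.
- hopper: Fixed sheet-metal hopper on legs. Origin on the bench under its centre, z up; its -x side faces roughly to the robot and is the way the gate pulls out. Mouth at z 150 mm: 120 (x) by 116 mm (y) inside; end walls at y +-60 mm upright, tops at z 153; x walls slope in to the throat. Two steel rails run out to x -180 mm at y +-67 mm, tops at z 95.
- throat (a point): Centre of the hopper's throat (52 mm in x by 116 mm in y) at the shut gate plate's top face, 100 mm above the bench. Straight below, on the bench, stands a fixed open dark steel basket, 120 by 130 mm, 45 mm high. Axes as the hopper's.
- gate (a joint): Pull-out of the hopper's gate plate in m: 0 shut, grows as it is pulled along the hopper's -x, stop at 0.095. A spring pulls it shut: 3.5 N when shut, plus 0.7 N per 10 mm (8 to 9 N at the mark), slight friction. The throat is fully open from about 0.057.
- gate_grip (a point): Centre of the top of the gate's upright wooden grip: a block 34 mm along the pull, 16 mm across it (hopper's y), 46 mm high, top 146 mm above the bench, on the gate's 36 mm wide tongue (top face at 100 mm). It stands 120 mm in front of the hopper's centre when shut. Axes as the hopper's; moves with the gate.
- gate_edge (a point): Middle of the front edge of the wide part of the gate plate, on its top face, 45 mm behind the grip's centre (75 mm in front of the hopper's centre when shut); the plate is 124 mm wide, 4 mm thick. This edge is to be brought level with the pointers. Axes as the hopper's; moves with the gate.
- mark: The mark: two small dark steel pointers (5 mm along the rail, 26 mm wide, tops 107 mm above the bench), one clamped on each rail at y +-77 mm. Origin on the bench midway between them, on the hopper's centre line; axes as the hopper's. The gate edge is at the mark when at the same hopper x as this origin, 62 to 78 mm out.
- tray: Loose aluminium sorter tray, 150 mm (its x) by 76 mm (its y), floor 3 mm thick, side and back walls 24 mm high, about 180 g. Origin at the centre of its underside. Its +x end is open, without a lip: the knobs slide off there when that end is tipped down by 40 to 45 degrees. The wooden grip is at the -x end.
- tray_grip (a point): Middle of the tray's wooden grip bar: 52 mm long (tray's x), 16 mm wide (tray's y), 24 mm high, top 74 mm and underside 50 mm above the tray's underside, on a 20 mm post at its back end. 44 mm behind the tray's centre. Axes as the tray's.
- tray_lip (a point): Middle of the tray's open edge, on the top of its floor, 75 mm ahead of its centre.
- knob_a: One of three alike turned wooden cabinet knobs, 25 mm across the head, 26 mm high, foot 16 mm wide, about 18 g, standing on its foot in the tray. Origin at the centre of the foot, z towards the head.
- knob_b: One of three alike turned wooden cabinet knobs, 25 mm across the head, 26 mm high, foot 16 mm wide, about 18 g, standing on its foot in the tray. Origin at the centre of the foot, z towards the head.
- knob_c: One of three alike turned wooden cabinet knobs, 25 mm across the head, 26 mm high, foot 16 mm wide, about 18 g, standing on its foot in the tray. Origin at the centre of the foot, z towards the head.
- can: Bystander: metal can, 76 mm across, 100 mm high. Origin under its centre.
- sanding_block: Bystander: cork sanding block 100 x 60 x 32 mm. Origin under its centre.
- tape_roll: Bystander: paper tape roll lying flat, 92 mm across, 24 mm high. Origin under its centre.
- cup: Bystander: white plastic mixing cup, 70 mm across, 75 mm high. Origin under its centre.
- squeeze_bottle: Bystander: orange bottle, 56 mm across, 150 mm high. Origin under its centre.
- brush: Bystander: brush 200 mm long lying flat. Origin under its middle.
- scrap_panel: Bystander: piece of wooden board 160 x 70 x 18 mm. Origin under its centre.
Not all that is in view belongs to the job. What is shaped like the tray but yellow is not meant.

How it is judged:
By the outcome, as a careful person would: the job done as asked, in the order asked, and still so for the second after the job is handed in, while the arm keeps its last pose, push and grip.
It also fails if it takes over 69 s, if anything falls off the work surface, if the arm or the gripper's body presses on something with over 40 N, if the wrist force passes 120 N, or if a joint passes its speed limit or range.

## Robot

A 6-joint arm with a two-finger parallel gripper is mounted at the origin on the work surface. World frame = base frame: x ahead of the robot, y to its left, z up, the work surface at z = 0. Lengths are in mm, angles in rad, forces in N, time in s.
With the tool pointing down it reaches from about 350 to 875 mm from the base axis. Payload 4.2 kg.
Tool frame: the origin (TCP) lies at the very end of the fingers, on their centre line; the grasp point (between the pads) lies 19 mm behind it; z points along the fingers, y is the line along which they close (so a half turn about z gives the same grasp; the last joint's range is limited). The gripper opens to 85 mm and grips with 20 to 120 N. Pads are 22 mm wide; open, the fingers measure 114 mm over their backs; the gripper's body (76 mm by 85 mm) begins 54 mm behind the grasp point. The pads swing forward as they close: fully open they stand 13 mm farther back than shut.
Start: joints at [1.37, 0.385, 0.008, 0, -1.194, -0.259], TCP at [277.322, 560.082, 195.012] pointing down, gripper open.
Joint ranges: [-3.14, 3.14], [-1.21, 2.06], [-1.07, 1.41], [-3.16, 2.05], [-2.99, -0.16], [-3.1, 3.1]. Speed limits (rad/s): [2.79, 2.79, 3.14, 3.14, 3.14, 3.14].

## Interface

Orientations are given as a unit quaternion [x, y, z, w].
In Python, from bench import arm, optics gives the robot as it stands. The module is installed in compiled form; this text tells all that it offers.
- The arm moves only by the tool step_arm, never from a script. Its argument "motion" is a list of rows, each an object with "dr": the turn, a rotation vector about the tool's x, y, z in units of 8 degrees (1.0 is 8 degrees), a list of three; "slide": the shift along the tool's x, y, z in mm, a list of three; "jaw": the finger opening in mm, from 0 to 85.4. A call has exactly 8 rows; each row is the pose to reach, as a shift and turn from the pose commanded when the call began, along the tool's axes at that moment; what a row does not reach only later rows make up. A row lasts 1/8 s, in which the tool goes at most 62.5 mm and 10.7 degrees, less where a joint would pass 70% of its speed; a pose out of reach is approached as far as the arm can. A call with a gripper value outside its range is refused whole. The fingers move at their own pace and stop on an object; the grip force is fixed at half the most. Time passes only in rows, so rows that repeat a pose let the fingers close, or fill a call up. It gives the time, the measured TCP pose, the force, the opening and the grip force at its end, in the units of the state.
- arm.read_state(): the state, without advancing time (a new reading comes with each control period).
- optics.get_image(name): name is "scene" or "side" or "wrist"; returns the picture (384x512x3 uint8, blue, green, red); there is no depth.
- optics.camera_info(name): a dict with "camera_matrix" (3x3 intrinsics, pixels), "view" (4x4, takes a point from world to camera coordinates); the wrist camera has in their place "T_tool_cam" (4x4, takes a point from camera to tool coordinates, whose origin is the TCP and whose axes are the flange's). Camera axes: x right, y up, looking along -z (the intrinsics and any distortion apply to the point x, -y, -z); pixel columns grow to the right and rows downward; lengths in mm; the calibration is good to about 2 mm. A picture is of the moment at which its call begins: read the wrist's pose just before it. camera_info takes no time and is no camera call.
- arm.job_done(): hands the job in; it is judged then, once.
The state is a dict: "clock": time; "joints": joint angles; "joint_vel": joint speeds; "joint_efforts": joint torques, N m; "position": TCP position; "ee_rot": TCP orientation; "contact_force": force on the tool from outside, world axes, zero at the start; "wrist_torque": the same for the moment, N m; "gripper_width": finger opening in mm; "grasp_force": force on a finger pad.
Only numpy, scipy, OpenCV 4.12 (cv2) and the standard library are available. Lean on these libraries where they do the work, as an engineer would, in place of code of your own. Each camera call takes 0.05 s, during which the arm holds its last target. There are 200 camera calls.

## Working session

There is one attempt and no reset: what is moved stays moved. The work goes in short steps, Python scripts to look and compute and a tool call to move; the robot and the scene stay as the last step left them, time stands still between calls to the robot, and variables do not carry over. Pictures are saved under pics/ and viewed, at most 10 in all, crops included, and the job is handed in when it is done.

Besides the shell and the picture viewer there is one more tool, called after "Call:" as name([rows], argument=value, ...), one row to a line, values as JSON. step_arm: Moves the arm, as the interface text tells. Its arguments: {"type":"object","properties":{"motion":{"type":"array","items":{"type":"object","properties":{"dr":{"type":"array","items":{"type":"number"}},"slide":{"type":"array","items":{"type":"number"}},"jaw":{"type":"number"}}}}},"required":["motion"]}

```bash
mkdir -p pics; python3 - <<'E'
from bench import arm, optics
import cv2, numpy as np
s=arm.read_state(); print({k:np.round(v,3).tolist() for k,v in s.items()})
for n in("scene","side","wrist"):
    im=optics.get_image(n); cv2.imwrite(f"pics/{n}0.png",im)
    i=optics.camera_info(n); print(n,{k:np.round(v,3).tolist() if not isinstance(v,str) else v for k,v in i.items()})
E
```

```text
{'clock': 0.0, 'joints': [1.37, 0.386, 0.007, -0.0, -1.194, -0.259], 'joint_vel': [0.0, -0.0, 0.001, 0.0, 0.001, 0.002], 'joint_efforts': [0.0, -39.229, 18.839, 4.186, -0.005, -0.0], 'position': [277.043, 559.508, 193.939], 'ee_rot': [0.974, -0.228, -0.0, 0.001], 'contact_force': [0.251, 0.681, 1.394], 'wrist_torque': [-0.015, 0.009, 0.001], 'grasp_force': 0.0, 'gripper_width': 85.26}
scene {'camera_matrix': [[499.921, 0.0, 254.74], [0.0, 499.921, 190.337], [0.0, 0.0, 1.0]], 'view': [[-0.782, 0.624, 0.014, 450.81], [-0.495, -0.633, 0.595, 223.465], [0.38, 0.459, 0.803, -1609.017], [0.0, 0.0, 0.0, 1.0]]}
side {'camera_matrix': [[444.708, 0.0, 249.265], [0.0, 444.708, 191.074], [0.0, 0.0, 1.0]], 'view': [[0.931, -0.366, 0.008, -509.527], [0.268, 0.696, 0.666, -205.295], [-0.249, -0.618, 0.746, -1186.516], [0.0, 0.0, 0.0, 1.0]]}
wrist {'camera_matrix': [[279.92, 0.0, 252.113], [0.0, 279.92, 192.734], [0.0, 0.0, 1.0]], 'T_tool_cam': [[-0.0, 0.955, 0.297, 75.793], [1.0, 0.0, 0.0, -0.095], [0.0, 0.297, -0.955, -179.556], [0.0, 0.0, 0.0, 1.0]]}
```

View pics/scene0.png

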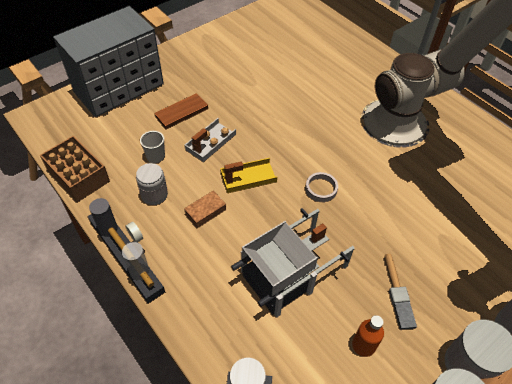

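View pics/side0.png

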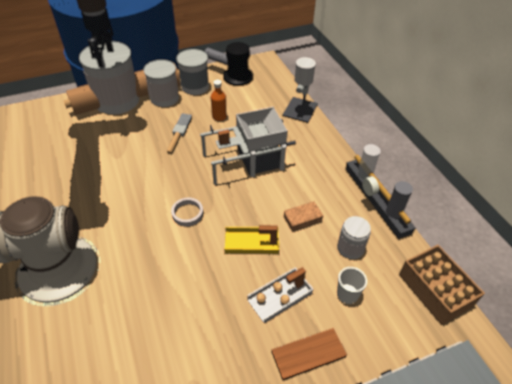

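The scene picture shows the silver tray with knobs at (210,140), the yellow one at (248,175) and the hopper at (280,260). In the side picture they are at (280,295), (252,240) and (258,140).
Things that could be taken for the tray (scene pixels): the yellow tray (248,175), the knob crate (75,168), the scrap panel (182,110) and the silver tray (210,140). I choose the silver one, which is aluminium and has three knobs, and check it in a close crop.

```bash
python3 - <<'E'
import cv2, numpy as np
a=cv2.imread("pics/scene0.png");b=cv2.imread("pics/side0.png")
def c(im,x,y,w,h): return cv2.resize(im[y:y+h,x:x+w],(400,300),interpolation=cv2.INTER_CUBIC)
t=np.vstack([np.hstack([c(a,170,110,80,60),c(b,240,260,80,60)]),np.hstack([c(a,226,200,133,100),c(b,196,100,104,78)])])
cv2.imwrite("pics/crop1.png",t)
E
```

```text
(no output)
```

View pics/crop1.png

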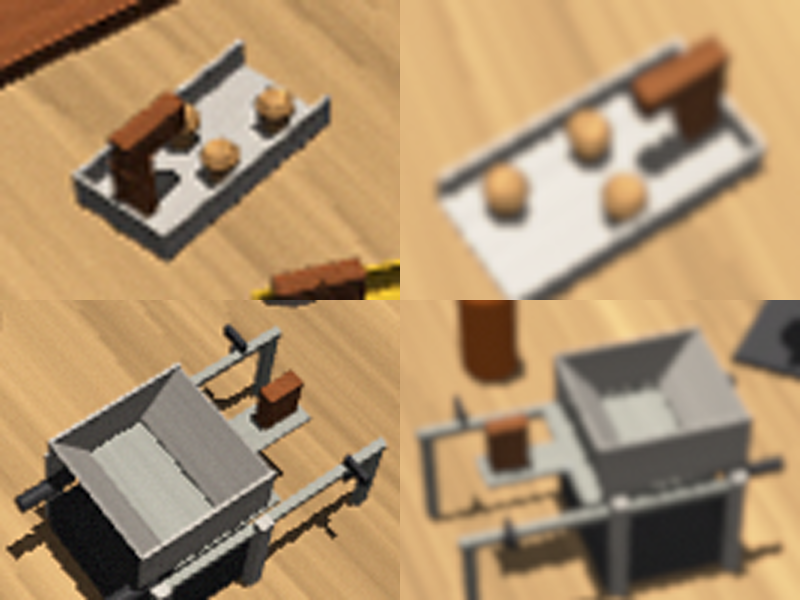

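The crop confirms it: an aluminium tray with three knobs, its grip bar top at scene ≈(199,135) and its open end towards the robot. The hopper, gate grip and both pointers are clear in both views. Next I measure positions.

```bash
cat > h.py <<'E'
import numpy as np, cv2
from bench import arm, optics
from scipy.spatial.transform import Rotation as R
def cam(n,s=None):
    i=optics.camera_info(n); K=np.array(i["camera_matrix"])
    if n!="wrist": return K,np.linalg.inv(np.array(i["view"]))
    T=np.eye(4);T[:3,:3]=R.from_quat(s["ee_rot"]).as_matrix();T[:3,3]=s["position"]
    return K,T@np.array(i["T_tool_cam"])
def ray(c,uv):
    K,T=c; d=np.linalg.inv(K)@[uv[0],uv[1],1]; return T[:3,3],T[:3,:3]@(d*[1,-1,-1])
def onz(c,uv,z):
    o,d=ray(c,uv); return o+d*(z-o[2])/d[2]
def tri(rs):
    A=0;b=0
    for o,d in rs:
        d=d/np.linalg.norm(d);P=np.eye(3)-np.outer(d,d);A=A+P;b=b+P@o
    return np.linalg.solve(A,b)
def proj(c,p):
    K,T=c; q=np.linalg.inv(T)@[*p,1]; q=K@(q[:3]*[1,-1,-1]); return q[:2]/q[2]
E
python3 - <<'E'
from h import *
S=cam("scene");D=cam("side")
f1=lambda p:(170-.4+p[0]/5,110-.4+p[1]/5); f2=lambda p:(240-.4+(p[0]-400)/5,260-.4+p[1]/5)
f3=lambda p:(226-.33+p[0]/3.0075,200-.33+(p[1]-300)/3); f4=lambda p:(196-.37+(p[0]-400)/3.846,100-.37+(p[1]-300)/3.846)
def show(n,c,f,z,ps):
    print(n,[onz(c,f(p),z)[:2].round(0).tolist() for p in ps])
show("tray scene FL,FR,BR,BL",S,f1,24,[(241,42),(330,97),(167,230),(75,178)])
show("tray side ",D,f2,24,[(438,185),(682,42),(765,150)])
show("grip scene",S,f1,74,[(108,138),(165,95),(185,105),(128,155)])
show("grip side",D,f2,74,[(635,83),(720,38),(728,52),(645,102)])
show("mouth scene",S,f3,153,[(50,442),(180,365),(272,475),(140,557)])
show("mouth side",D,f4,153,[(555,355),(697,330),(750,420),(600,455)])
show("gg scene",S,f3,146,[(258,383),(290,372),(302,383),(270,398)])
show("gg side",D,f4,146,[(487,425),(523,418),(528,428),(490,438)])
show("ptr scene",S,f3,107,[(235,335),(355,465)])
show("ptr side",D,f4,107,[(460,402),(510,525)])
show("knob scene",S,f1,15,[(180,125),(275,105),(220,155)])
show("knob side",D,f2,15,[(588,132),(505,187),(625,195)])
E
```

```text
tray scene FL,FR,BR,BL [[455.0, -339.0], [440.0, -267.0], [581.0, -241.0], [601.0, -308.0]]
tray side  [[434.0, -273.0], [584.0, -242.0], [595.0, -314.0]]
grip scene [[589.0, -282.0], [544.0, -290.0], [539.0, -276.0], [588.0, -264.0]]
grip side [[535.0, -282.0], [585.0, -273.0], [585.0, -282.0], [535.0, -293.0]]
mouth scene [[725.0, 136.0], [601.0, 144.0], [610.0, 262.0], [732.0, 253.0]]
mouth side [[604.0, 261.0], [725.0, 250.0], [718.0, 132.0], [594.0, 135.0]]
gg scene [[560.0, 192.0], [532.0, 200.0], [532.0, 214.0], [562.0, 208.0]]
gg side [[527.0, 207.0], [556.0, 205.0], [556.0, 192.0], [525.0, 192.0]]
ptr scene [[523.0, 129.0], [531.0, 281.0]]
ptr side [[529.0, 286.0], [519.0, 133.0]]
knob scene [[522.0, -312.0], [466.0, -290.0], [517.0, -277.0]]
knob side [[519.0, -268.0], [467.0, -282.0], [522.0, -308.0]]
```

Estimates: tray grip ≈(561,-281), tray yaw ≈-168.6°; hopper centre ≈(664,197), yaw ≈-4°; gate grip ≈(544,203); mark ≈138 mm in front of the hopper's centre. Next I plan the approach above the tray grip.

```bash
cat >> h.py <<'E'
def rot(yaw,tilt=0):
    c,s=np.cos(np.radians(yaw)),np.sin(np.radians(yaw))
    return R.from_rotvec(np.radians(tilt)*np.array([-s,c,0]))*R.from_matrix(np.array([[c,s,0],[s,-c,0],[0,0,-1]]))
def plan(p,yaw,tilt=0,s=None):
    s=s or arm.read_state(); R0=R.from_quat(s["ee_rot"])
    print("slide",R0.inv().apply(np.array(p)-s["position"]).round(1),"dr",(np.degrees((R0.inv()*rot(yaw,tilt)).as_rotvec())/8).round(2))
E
python3 - <<'E'
from h import *
plan((561,-281,210),-168.6); plan((440,120,300),-100)
E
```

```text
slide [627.5 627.3 -14.7] dr [ 0.000e+00 -1.000e-02  1.778e+01]
slide [ 341.1  321.9 -105.2] dr [ 0.01 -0.01  9.21]
```

Call:
step_arm([
  {"slide":[10,10,-50],"dr":[0,0,0.5],"jaw":50},
  {"slide":[45,45,-90],"dr":[0,0,1.5],"jaw":50},
  {"slide":[85,85,-105],"dr":[0,0,2.7],"jaw":50},
  {"slide":[128,126,-105],"dr":[0,0,3.9],"jaw":50},
  {"slide":[171,167,-105],"dr":[0,0,5.1],"jaw":50},
  {"slide":[214,208,-105],"dr":[0,0,6.3],"jaw":50},
  {"slide":[257,249,-105],"dr":[0,0,7.5],"jaw":50},
  {"slide":[300,290,-105],"dr":[0,0,8.7],"jaw":50},
])

```text
clock: 1.15
position: [417.5, 165.2, 300.0]
ee_rot: [-0.668, 0.744, 0.0, 0.0]
contact_force: [1.1, 0.4, 0.2]
gripper_width: 50.0
grasp_force: 0.0
```

```bash
python3 - <<'E'
from h import *
s=arm.read_state();print(s["position"],s["joints"],s["gripper_width"],s["contact_force"])
plan((561,-281,200),-168.6)
E
```

```text
[417.51475721 165.16868181 300.03398441] [ 7.40515700e-01  1.36905070e-02 -2.04729085e-01 -9.29618514e-05
 -1.35207249e+00 -8.49168943e-01] 50.013457608236 [1.117455   0.36259651 0.16793326]
slide [ 428.  -191.    99.9] dr [0.   0.   9.05]
```

Call:
step_arm([
  {"slide":[50,-22,5],"dr":[0,0,1.1],"jaw":50},
  {"slide":[103,-46,12],"dr":[0,0,2.2],"jaw":50},
  {"slide":[157,-70,24],"dr":[0,0,3.4],"jaw":50},
  {"slide":[211,-94,36],"dr":[0,0,4.5],"jaw":50},
  {"slide":[265,-118,50],"dr":[0,0,5.6],"jaw":50},
  {"slide":[320,-143,65],"dr":[0,0,6.8],"jaw":50},
  {"slide":[374,-167,80],"dr":[0,0,7.9],"jaw":50},
  {"slide":[428,-191,100],"dr":[0,0,9.05],"jaw":50},
])

```text
clock: 2.15
position: [563.7, -280.4, 199.6]
ee_rot: [-0.099, 0.995, -0.0, 0.0]
contact_force: [0.9, 0.2, 0.8]
gripper_width: 50.1
grasp_force: 0.0
```

```bash
python3 - <<'E'
from h import *
s=arm.read_state();print(s["position"],s["joint_vel"].round(2) if hasattr(s["joint_vel"],'round') else s["joint_vel"],s["gripper_width"])
im=optics.get_image("wrist"); W=cam("wrist",s)
for p in [(561,-281,74),(535,-286,74),(587,-276,74)]: print(proj(W,p))
cv2.imwrite("pics/w1.png",im)
E
```

```text
[ 563.67284004 -280.41584982  199.5507833 ] [-0.71  0.66  0.56 -0.    0.09 -0.56] 50.112807566750384
[251.966719   174.07862342]
[252.15505008 150.39272811]
[251.78758282 196.60810129]
```

View pics/w1.png

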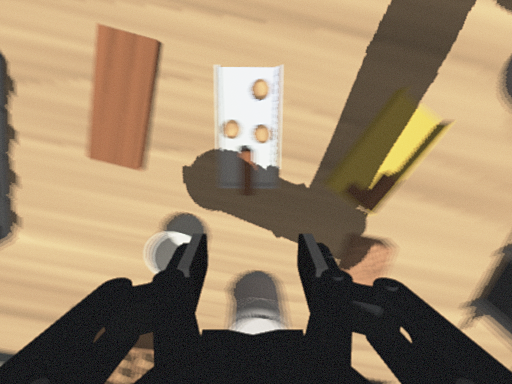

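The wrist picture is still motion-blurred. The tray lies at columns 214–283 and rows 65–188, with the bar at about (246,150–193), close to the prediction. Next a sharp measurement.

```bash
python3 - <<'E'
from h import *
optics.get_image("wrist")
s=arm.read_state();im=optics.get_image("wrist"); W=cam("wrist",s);print(s["position"])
cv2.imwrite("pics/w2.png",cv2.resize(im[50:210,190:310],(600,800)[:2] if 0 else (450,600),interpolation=cv2.INTER_CUBIC))
for p in [(561,-281,74),(535,-286,74),(587,-276,74)]: print(proj(W,p))
E
```

```text
[ 562.01035895 -282.39557281  194.83261279]
[253.04370867 177.63564825]
[253.195849   153.72675571]
[252.89890558 200.39149305]
```

View pics/w2.png

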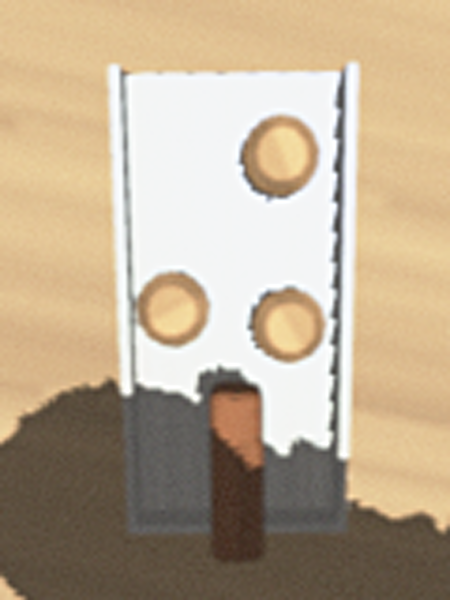

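The sharp crop shows the bar centred at wrist pixel (253.3,176.7), within 1 mm of the estimate, and the yaw agrees too. Now I descend.

Call:
step_arm([
  {"slide":[0,0,25],"jaw":50,"dr":[0,0,0]},
  {"slide":[0,0,55],"jaw":50,"dr":[0,0,0]},
  {"slide":[0,0,85],"jaw":50,"dr":[0,0,0]},
  {"slide":[0,0,112],"jaw":50,"dr":[0,0,0]},
  {"slide":[0,0,132],"jaw":50,"dr":[0,0,0]},
  {"slide":[0,0,145],"jaw":50,"dr":[0,0,0]},
  {"slide":[0,0,150],"jaw":50,"dr":[0,0,0]},
  {"slide":[0,0,150],"jaw":50,"dr":[0,0,0]},
])

```text
clock: 3.3
position: [563.4, -278.2, 50.5]
ee_rot: [-0.102, 0.995, -0.0, 0.0]
contact_force: [0.9, -0.1, 0.7]
gripper_width: 49.8
grasp_force: 0.0
```

```bash
python3 - <<'E'
from h import *
plan((561.5,-281,44),-168.6)
E
```

```text
slide [ 2.5 -2.3  6.5] dr [-0.    0.    0.04]
```

Call:
step_arm([
  {"slide":[1,-1,3],"jaw":50,"dr":[0,0,0]},
  {"slide":[2.5,-2.3,6],"jaw":50,"dr":[0,0,0]},
  {"slide":[2.5,-2.3,6],"jaw":40,"dr":[0,0,0]},
  {"slide":[2.5,-2.3,6],"jaw":30,"dr":[0,0,0]},
  {"slide":[2.5,-2.3,6],"jaw":22,"dr":[0,0,0]},
  {"slide":[2.5,-2.3,6],"jaw":5,"dr":[0,0,0]},
  {"slide":[2.5,-2.3,6],"jaw":5,"dr":[0,0,0]},
  {"slide":[2.5,-2.3,6],"jaw":5,"dr":[0,0,0]},
])

```text
clock: 4.3
position: [561.1, -281.2, 44.0]
ee_rot: [-0.102, 0.995, -0.0, -0.0]
contact_force: [-0.7, 0.5, -0.1]
gripper_width: 5.0
grasp_force: 0.0
```

```bash
python3 - <<'E'
from h import *
s=arm.read_state();print(s["position"],s["gripper_width"],s["grasp_force"],s["contact_force"])
E
```

```text
[ 561.14059529 -281.15651517   44.03315246] 4.987695886496301 0.0 [-0.71622531  0.49664193 -0.05783813]
```

The fingers closed to 5 mm with nothing between them, so I look before going on.

```bash
python3 - <<'E'
from h import *
a=optics.get_image("wrist");b=optics.get_image("side");c=optics.get_image("scene")
f=lambda im,x,y,w,h: cv2.resize(im[y:y+h,x:x+w],(400,300),interpolation=cv2.INTER_CUBIC)
cv2.imwrite("pics/c2.png",np.vstack([np.hstack([f(a,0,0,512,384),f(a,172,100,160,120)]),np.hstack([f(c,160,80,120,90),f(b,210,220,132,99)])]))
E
```

```text
(no output)
```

View pics/c2.png

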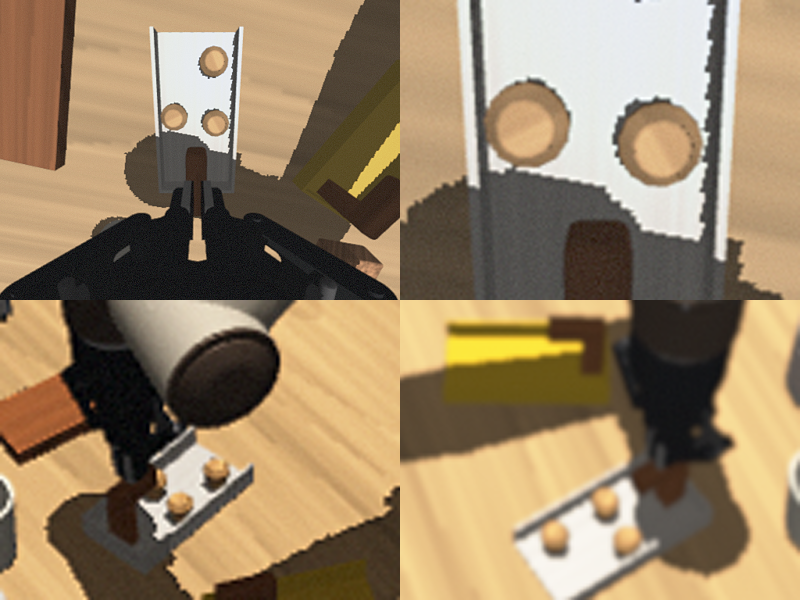

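```bash
python3 - <<'E'
from h import *
s=arm.read_state();W=cam("wrist",s)
print(s["gripper_width"],s["position"],s["grasp_force"])
for n,c in (("scene",cam("scene")),("side",cam("side")),("wrist",W)):
    for p in (s["position"],(536,-286,74),(586,-276,74)): print(n,proj(c,p).round(1))
E
python3 - <<'E'
import cv2
a=cv2.imread("pics/c2.png")
# zoom of the gripper part of each view
import numpy as np
cv2.imwrite("pics/c3.png",np.hstack([cv2.resize(a[140:260,130:260],(390,360),interpolation=cv2.INTER_CUBIC),cv2.resize(a[420:580,60:260],(400,360),interpolation=cv2.INTER_CUBIC)]))
E
```

```text
4.601826921800897 [ 561.14113968 -281.15863338   44.03656081] 0.0
scene [200.2 140. ]
scene [205.5 128.3]
scene [193.4 137.9]
side [295.3 279. ]
side [287.9 277.5]
side [304.5 267.9]
wrist [252.1 220. ]
wrist [252.7 198.5]
wrist [252.1 277. ]
```

View pics/c3.png

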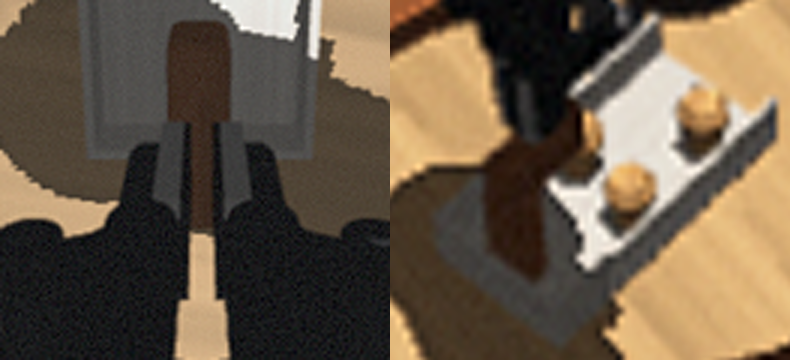

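The fingers closed above the bar: the real fingertips sit well behind the reported TCP, and the wrist view puts them about 40 mm back. I open, go lower while watching the force, and close again.

Call:
step_arm([
  {"slide":[0,0,0],"jaw":34,"dr":[0,0,0]},
  {"slide":[0,0,0],"jaw":34,"dr":[0,0,0]},
  {"slide":[0,0,0],"jaw":34,"dr":[0,0,0]},
  {"slide":[0,0,5],"jaw":34,"dr":[0,0,0]},
  {"slide":[0,0,10],"jaw":34,"dr":[0,0,0]},
  {"slide":[0,0,15],"jaw":34,"dr":[0,0,0]},
  {"slide":[0,0,20],"jaw":34,"dr":[0,0,0]},
  {"slide":[0,0,20],"jaw":34,"dr":[0,0,0]},
])

```text
clock: 5.45
position: [560.7, -281.1, 23.3]
ee_rot: [-0.102, 0.995, 0.0, -0.001]
contact_force: [0.4, -0.2, 0.5]
gripper_width: 34.0
grasp_force: 0.0
```

Call:
step_arm([
  {"slide":[0,0,3],"jaw":34,"dr":[0,0,0]},
  {"slide":[0,0,6],"jaw":34,"dr":[0,0,0]},
  {"slide":[0,0,6],"jaw":24,"dr":[0,0,0]},
  {"slide":[0,0,6],"jaw":15,"dr":[0,0,0]},
  {"slide":[0,0,6],"jaw":10,"dr":[0,0,0]},
  {"slide":[0,0,6],"jaw":5,"dr":[0,0,0]},
  {"slide":[0,0,6],"jaw":5,"dr":[0,0,0]},
  {"slide":[0,0,6],"jaw":5,"dr":[0,0,0]},
])

```text
clock: 6.45
position: [561.4, -281.2, 18.1]
ee_rot: [-0.102, 0.995, -0.0, 0.0]
contact_force: [0.8, -0.1, 0.3]
gripper_width: 14.5
grasp_force: 59.4
```

Call:
step_arm([
  {"slide":[0,0,0],"jaw":24,"dr":[0,0,0]},
  {"slide":[0,0,0],"jaw":24,"dr":[0,0,0]},
  {"slide":[0,0,3],"jaw":24,"dr":[0,0,0]},
  {"slide":[0,0,6],"jaw":24,"dr":[0,0,0]},
  {"slide":[0,0,6],"jaw":14,"dr":[0,0,0]},
  {"slide":[0,0,6],"jaw":5,"dr":[0,0,0]},
  {"slide":[0,0,6],"jaw":5,"dr":[0,0,0]},
  {"slide":[0,0,6],"jaw":5,"dr":[0,0,0]},
])

```text
clock: 7.45
position: [560.9, -281.1, 11.7]
ee_rot: [-0.101, 0.995, 0.0, -0.0]
contact_force: [-0.4, -0.0, -2.4]
gripper_width: 14.8
grasp_force: 59.6
```

Call:
step_arm([
  {"slide":[0,0,-3],"jaw":5,"dr":[0,0,0]},
  {"slide":[0,0,-8],"jaw":5,"dr":[0,0,0]},
  {"slide":[0,0,-15],"jaw":5,"dr":[0,0,0]},
  {"slide":[0,0,-23],"jaw":5,"dr":[0,0,0]},
  {"slide":[0,0,-32],"jaw":5,"dr":[0,0,0]},
  {"slide":[0,0,-40],"jaw":5,"dr":[0,0,0]},
  {"slide":[0,0,-45],"jaw":5,"dr":[0,0,0]},
  {"slide":[0,0,-45],"jaw":5,"dr":[0,0,0]},
])

```text
clock: 8.45
position: [561.4, -281.2, 57.6]
ee_rot: [-0.102, 0.995, -0.0, 0.0]
contact_force: [-0.0, -0.7, -2.6]
gripper_width: 15.0
grasp_force: 59.7
```

```bash
python3 - <<'E'
from h import *
s=arm.read_state();print(s["position"],s["gripper_width"],s["grasp_force"],s["contact_force"],s["wrist_torque"])
a=optics.get_image("wrist");b=optics.get_image("side")
f=lambda im,x,y,w,h: cv2.resize(im[y:y+h,x:x+w],(400,300),interpolation=cv2.INTER_CUBIC)
cv2.imwrite("pics/c4.png",np.hstack([f(a,100,0,300,225+63),f(b,210,210,132,99)]))
E
```

```text
[ 561.44534417 -281.22545602   57.56687469] 14.966783122627668 59.656249624094926 [-0.02403382 -0.66458683 -2.61484322] [ 0.03197224 -0.12456899 -0.04425821]
```

View pics/c4.png

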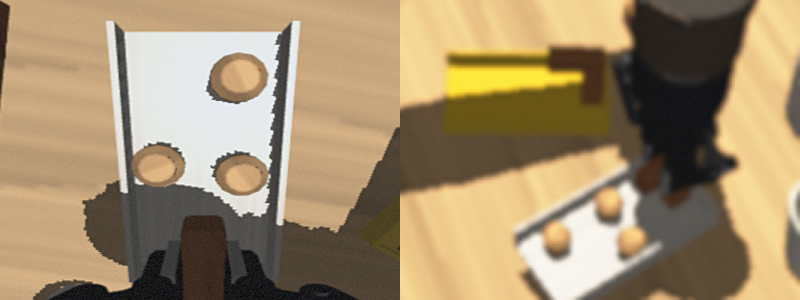

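The grasp holds: 59.7 N, a load of 2.6 N that matches tray plus knobs, and the tray is level with the knobs standing. Now I lift and carry it, turning by +165°.

Call:
step_arm([
  {"slide":[0,0,-8],"jaw":5,"dr":[0,0,0]},
  {"slide":[0,2,-25],"jaw":5,"dr":[0,0,-0.3]},
  {"slide":[-1,8,-48],"jaw":5,"dr":[0,0,-0.9]},
  {"slide":[-2,18,-73],"jaw":5,"dr":[0,0,-1.7]},
  {"slide":[-4,32,-98],"jaw":5,"dr":[0,0,-2.6]},
  {"slide":[-6,48,-123],"jaw":5,"dr":[0,0,-3.5]},
  {"slide":[-8,66,-145],"jaw":5,"dr":[0,0,-4.4]},
  {"slide":[-10,85,-160],"jaw":5,"dr":[0,0,-5.3]},
])

```text
clock: 9.55
position: [553.9, -195.5, 218.6]
ee_rot: [-0.456, 0.89, -0.0, 0.001]
contact_force: [1.0, -0.1, -3.2]
gripper_width: 14.8
grasp_force: 59.6
```

```bash
python3 - <<'E'
from h import *
s=arm.read_state();print(s["position"],s["joints"],s["grasp_force"])
plan((545,10,240),-65)
E
```

```text
[ 553.85389303 -195.45830876  218.62839492] [-6.36215419e-02  3.04291864e-01 -5.15433464e-02  1.58499865e-04
 -1.21340185e+00 -5.59753926e-01] 59.64361099366215
slide [-161.7  127.1  -21.4] dr [-0.01 -0.   -7.59]
```

Call:
step_arm([
  {"slide":[-18,14,-6],"jaw":5,"dr":[0,0,-0.95]},
  {"slide":[-38,30,-12],"jaw":5,"dr":[0,0,-1.9]},
  {"slide":[-58,46,-18],"jaw":5,"dr":[0,0,-2.85]},
  {"slide":[-78,62,-22],"jaw":5,"dr":[0,0,-3.8]},
  {"slide":[-99,78,-22],"jaw":5,"dr":[0,0,-4.75]},
  {"slide":[-120,94,-22],"jaw":5,"dr":[0,0,-5.7]},
  {"slide":[-141,111,-22],"jaw":5,"dr":[0,0,-6.65]},
  {"slide":[-162,127,-22],"jaw":5,"dr":[0,0,-7.6]},
])

```text
clock: 10.55
position: [545.6, 10.6, 239.3]
ee_rot: [0.844, -0.537, -0.0, 0.0]
contact_force: [-0.1, 0.9, -1.9]
gripper_width: 14.9
grasp_force: 59.7
```

```bash
python3 - <<'E'
from h import *
s=arm.read_state();print(s["position"],s["joints"],s["grasp_force"])
plan((520,207,240),-4)
E
```

```text
[545.55439988  10.6220012  239.3048159 ] [ 3.16564354e-01  2.20278782e-01 -1.14322494e-01 -1.94030272e-04
 -1.23642313e+00  1.21617399e-01] 59.66264150236384
slide [-188.7  -60.2   -0.7] dr [ 0.    0.   -7.61]
```

Call:
step_arm([
  {"slide":[-24,-8,0],"jaw":5,"dr":[0,0,-1]},
  {"slide":[-50,-16,0],"jaw":5,"dr":[0,0,-2.1]},
  {"slide":[-77,-25,0],"jaw":5,"dr":[0,0,-3.2]},
  {"slide":[-105,-34,0],"jaw":5,"dr":[0,0,-4.3]},
  {"slide":[-133,-43,0],"jaw":5,"dr":[0,0,-5.4]},
  {"slide":[-160,-51,0],"jaw":5,"dr":[0,0,-6.5]},
  {"slide":[-182,-58,0],"jaw":5,"dr":[0,0,-7.3]},
  {"slide":[-189,-60,0],"jaw":5,"dr":[0,0,-7.6]},
])

```text
clock: 11.55
position: [520.5, 207.4, 239.0]
ee_rot: [0.999, -0.037, -0.0, 0.0]
contact_force: [1.1, -0.6, -3.1]
gripper_width: 14.9
grasp_force: 59.7
```

```bash
python3 - <<'E'
from h import *
for _ in range(3): optics.get_image("wrist")
s=arm.read_state();print(s["position"],s["joints"],s["grasp_force"],s["contact_force"])
a=optics.get_image("wrist");b=optics.get_image("scene")
f=lambda im,x,y,w,h: cv2.resize(im[y:y+h,x:x+w],(400,300),interpolation=cv2.INTER_CUBIC)
cv2.imwrite("pics/c5.png",np.hstack([f(a,0,0,512,384),f(b,200,160,160,120)]))
cv2.imwrite("pics/w5full.png",a)
W=cam("wrist",s)
X=np.array([np.cos(-.07),np.sin(-.07)]);Y=np.array([-X[1],X[0]])
for h,z in [((-61,-60),153),((-61,60),153),((61,-60),153),((61,60),153),((-26,-58),100),((26,58),100)]:
    p=np.array([664,197])+h[0]*X+h[1]*Y; print(h,proj(W,(*p,z)).round(0))
print("lip",[proj(W,(np.array(s["position"])+R.from_quat(s["ee_rot"]).apply((119,y,8.7)))).round(0) for y in (-35,35)])
def T(th,lz,lx):
    t=np.radians(th);fx=lx-119*np.cos(t)+8.7*np.sin(t);z=lz+119*np.sin(t)+8.7*np.cos(t)
    p=np.array([664,197])+fx*X; plan((*p,z),-4,th); print(th,p,z)
for th,lz in((0,180),(15,175),(30,165),(45,155)): T(th,lz,-25)
E
```

```text
[520.79545661 206.15612477 239.04443748] [ 6.66302480e-01  2.46049214e-01 -8.08867750e-02  1.04995473e-04
 -1.24455639e+00  8.27746628e-01] 59.70209238730604 [ 0.63771524 -0.49492076 -2.65208779]
(-61, -60) [317.  97.]
(-61, 60) [184.  98.]
(61, -60) [327. -70.]
(61, 60) [171. -69.]
(-26, -58) [306.  63.]
(26, 58) [191.   7.]
lip [array([194.,  30.]), array([311.,  30.])]
slide [-0.7 -1.3 50.4] dr [ 0.    0.   -0.05]
0 [520.35265596 207.07177002] 188.7
slide [ 5.6 -1.4 24.9] dr [-0.   -1.87 -0.05]
15 [526.64376358 206.63067179] 214.20302105591486
slide [19.6 -1.5  7. ] dr [-0.01 -3.75 -0.05]
30 [540.59593542 205.65242143] 232.0344210129246
slide [40.3 -1.6 -6.2] dr [-0.02 -5.62 -0.05]
45 [561.25835402 204.20368508] 245.29753595752211
```

View pics/c5.png

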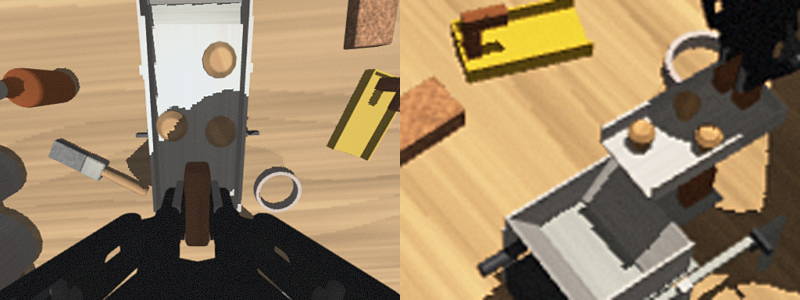

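The wrist view shows the tray aligned between the hopper walls and the pointers at wrist px (179,170) and (323,169). In the scene view the lip is over the mouth, with all three knobs aboard. Now I tip.

Call:
step_arm([
  {"slide":[0,-1,12],"jaw":5,"dr":[0,0,0]},
  {"slide":[0,-1,26],"jaw":5,"dr":[0,-0.5,0]},
  {"slide":[3,-1.4,29],"jaw":5,"dr":[0,-1.2,0]},
  {"slide":[5.6,-1.4,25],"jaw":5,"dr":[0,-1.87,0]},
  {"slide":[9.5,-1.4,19],"jaw":5,"dr":[0,-2.5,0]},
  {"slide":[14,-1.4,13],"jaw":5,"dr":[0,-3.1,0]},
  {"slide":[19.6,-1.5,7],"jaw":5,"dr":[0,-3.75,0]},
  {"slide":[26,-1.5,2],"jaw":5,"dr":[0,-4.4,0]},
])

```text
clock: 12.8
position: [547.8, 205.7, 236.4]
ee_rot: [0.952, -0.037, -0.303, -0.012]
contact_force: [1.0, 0.6, -2.1]
gripper_width: 15.3
grasp_force: 59.9
```

```bash
cat >> h.py <<'E'
X=np.array([np.cos(-.07),np.sin(-.07)]);Y=np.array([-X[1],X[0]]);H=np.array([664,197])
def T(th,lz,lx):
    t=np.radians(th);fx=lx-119*np.cos(t)+8.7*np.sin(t);z=lz+119*np.sin(t)+8.7*np.cos(t)
    plan((*(H+fx*X),z),-4,th)
E
python3 - <<'E'
from h import *
s=arm.read_state();print(s["position"],s["joints"],s["grasp_force"],s["contact_force"])
for a in((40,155,-25),(46,153,-25)):T(*a)
E
```

```text
[547.80176506 205.69741375 236.35654971] [ 0.45182863  0.64055193  0.51113427 -0.32235288 -1.97103756  0.99614199] 59.863676728564315 [ 0.95089598  0.55101612 -2.11315876]
slide [ 3.8  0.5 -4.9] dr [-0.03 -0.59 -0.04]
slide [  7.5   0.4 -15.5] dr [-0.03 -1.34 -0.04]
```

Call:
step_arm([
  {"slide":[2,0,-3],"jaw":5,"dr":[0,-0.3,0]},
  {"slide":[4,0,-5],"jaw":5,"dr":[0,-0.6,0]},
  {"slide":[5,0,-8],"jaw":5,"dr":[0,-0.85,0]},
  {"slide":[6,0,-12],"jaw":5,"dr":[0,-1.1,0]},
  {"slide":[7.5,0,-15],"jaw":5,"dr":[0,-1.35,0]},
  {"slide":[7.5,0,-15],"jaw":5,"dr":[0,-1.35,0]},
  {"slide":[7.5,0,-15],"jaw":5,"dr":[0,-1.35,0]},
  {"slide":[7.5,0,-15],"jaw":5,"dr":[0,-1.35,0]},
])

```text
clock: 13.8
position: [561.7, 204.9, 245.3]
ee_rot: [0.92, -0.035, -0.39, -0.015]
contact_force: [-0.4, -0.4, -1.4]
gripper_width: 15.2
grasp_force: 59.9
```

```bash
python3 - <<'E'
from h import *
s=arm.read_state();print(s["position"],s["grasp_force"],s["contact_force"],s["wrist_torque"])
for n in("wrist","scene","side"):
    im=optics.get_image(n);cv2.imwrite(f"pics/t_{n}.png",im)
    hsv=cv2.cvtColor(im,cv2.COLOR_BGR2HSV)
    # knob colour: sample from earlier wrist image statistics
    print(n)
a=cv2.imread("pics/w5full.png");h=cv2.cvtColor(a,cv2.COLOR_BGR2HSV);print("knob hsv",h[74:80,278:284].reshape(-1,3).mean(0), "bench",h[300,20:40].mean(0))
c=cv2.imread("pics/scene0.png");h=cv2.cvtColor(c,cv2.COLOR_BGR2HSV);print(h[129:132,224:227].reshape(-1,3).mean(0),h[60:70,300:310].reshape(-1,3).mean(0))
E
```

```text
[561.71152452 204.93501846 245.25583952] 59.90797956066672 [-0.37357667 -0.35369451 -1.37912851] [-0.13882583 -1.88540559 -0.03235443]
wrist
scene
side
knob hsv [ 15.47222222 107.08333333 211.91666667] bench [43.9  13.65 70.3 ]
[ 16.         139.         203.77777778] [ 16.97 119.98 211.67]
```

```bash
cat >> h.py <<'E'
def knobs(im,x0,x1,y0,y1,smin=60):
    h=cv2.cvtColor(im[y0:y1,x0:x1],cv2.COLOR_BGR2HSV)
    m=((h[...,1]>smin)&(h[...,0]<30)).astype(np.uint8)
    n,_,st,c=cv2.connectedComponentsWithStats(m)
    return [(int(st[i,4]),(c[i]+[x0,y0]).round(0).tolist()) for i in range(1,n) if st[i,4]>8]
E
python3 - <<'E'
from h import *
print("before",knobs(cv2.imread("pics/w5full.png"),192,306,8,200))
optics.get_image("wrist");im=optics.get_image("wrist");print("now",knobs(im,192,306,8,200))
b=optics.get_image("scene");S=cam("scene")
q=lambda x,y,z:proj(S,(*(H+x*X+y*Y),z)).round(0)
print("throat",[q(-26,-58,100),q(26,-58,100),q(26,58,100),q(-26,58,100)])
print("scene before",knobs(cv2.imread("pics/scene0.png"),240,320,220,295)); print("scene now",knobs(b,240,320,220,295))
cv2.imwrite("pics/t2_wrist.png",im);cv2.imwrite("pics/t2_scene.png",b)
E
```

```text
before [(1549, [280.0, 76.0]), (1264, [220.0, 161.0]), (1211, [282.0, 168.0])]
now []
throat [array([273., 239.]), array([255., 250.]), array([284., 286.]), array([302., 275.])]
scene before [(738, [257.0, 229.0]), (404, [308.0, 230.0]), (96, [316.0, 257.0]), (18, [249.0, 261.0]), (221, [245.0, 286.0]), (121, [316.0, 285.0]), (12, [305.0, 294.0])]
scene now [(496, [251.0, 233.0]), (13, [315.0, 241.0]), (103, [270.0, 246.0]), (91, [317.0, 255.0]), (94, [270.0, 259.0]), (100, [285.0, 263.0]), (14, [249.0, 261.0]), (221, [245.0, 286.0]), (121, [316.0, 285.0]), (11, [305.0, 293.0])]
```

All three knobs have left the tray, and three new knob-coloured blobs lie in the throat at scene (270,246), (270,259) and (285,263). I untip and carry the tray back.

```bash
python3 - <<'E'
from h import *
plan((520,207,250),-4,0)
E
```

```text
slide [-32.5   1.2  26.7] dr [-0.02  5.75 -0.04]
```

Call:
step_arm([
  {"slide":[-2,0,1],"jaw":5,"dr":[0,0.5,0]},
  {"slide":[-6,0,4],"jaw":5,"dr":[0,1.3,0]},
  {"slide":[-11,0.5,8],"jaw":5,"dr":[0,2.2,0]},
  {"slide":[-17,0.7,13],"jaw":5,"dr":[0,3.2,0]},
  {"slide":[-23,1,18],"jaw":5,"dr":[0,4.2,0]},
  {"slide":[-28,1,22],"jaw":5,"dr":[0,5,0]},
  {"slide":[-32,1,26],"jaw":5,"dr":[0,5.6,0]},
  {"slide":[-32.5,1.2,26.7],"jaw":5,"dr":[0,5.75,0]},
])

```text
clock: 15.1
position: [518.2, 206.6, 250.7]
ee_rot: [0.999, -0.037, 0.0, -0.0]
contact_force: [0.7, 0.8, -1.5]
gripper_width: 15.0
grasp_force: 59.8
```

```bash
python3 - <<'E'
from h import *
s=arm.read_state();print(s["position"],s["ee_rot"],s["grasp_force"],s["contact_force"])
plan((545,10,240),-65); plan((520,207,250),-4)
E
```

```text
[518.20737422 206.62406589 250.74214027] [ 9.99309124e-01 -3.71642063e-02  2.62428017e-04 -1.66762996e-04] 59.80891464903834 [ 0.65057374  0.80664964 -1.54756482]
slide [ 41.3 194.1  10.7] dr [-0.   -0.    7.59]
slide [ 1.8 -0.5  0.7] dr [-0.   -0.   -0.03]
```

Call:
step_arm([
  {"slide":[3,14,0],"jaw":5,"dr":[0,0,0.5]},
  {"slide":[8,38,0],"jaw":5,"dr":[0,0,1.5]},
  {"slide":[13,64,1],"jaw":5,"dr":[0,0,2.5]},
  {"slide":[19,90,2],"jaw":5,"dr":[0,0,3.5]},
  {"slide":[25,116,4],"jaw":5,"dr":[0,0,4.5]},
  {"slide":[30,142,6],"jaw":5,"dr":[0,0,5.5]},
  {"slide":[36,168,8],"jaw":5,"dr":[0,0,6.5]},
  {"slide":[41,194,10],"jaw":5,"dr":[0,0,7.6]},
])

```text
clock: 16.1
position: [546.6, 9.3, 239.4]
ee_rot: [0.841, -0.541, -0.001, 0.0]
contact_force: [0.3, 0.2, -2.6]
gripper_width: 15.2
grasp_force: 59.8
```

```bash
python3 - <<'E'
from h import *
s=arm.read_state();print(s["position"])
plan((554,-196,190),-126)
E
```

```text
[546.59393427   9.28345003 239.37055013]
slide [189.9  78.4  49.3] dr [ 0.01 -0.    7.57]
```

Call:
step_arm([
  {"slide":[23,10,3],"jaw":5,"dr":[0,0,0.9]},
  {"slide":[47,19,8],"jaw":5,"dr":[0,0,1.9]},
  {"slide":[71,29,14],"jaw":5,"dr":[0,0,2.8]},
  {"slide":[95,39,20],"jaw":5,"dr":[0,0,3.8]},
  {"slide":[119,49,27],"jaw":5,"dr":[0,0,4.7]},
  {"slide":[143,59,34],"jaw":5,"dr":[0,0,5.7]},
  {"slide":[167,69,42],"jaw":5,"dr":[0,0,6.6]},
  {"slide":[190,78,49],"jaw":5,"dr":[0,0,7.6]},
])

```text
clock: 17.1
position: [555.5, -196.1, 190.0]
ee_rot: [-0.452, 0.892, 0.001, -0.0]
contact_force: [0.6, -0.2, -1.2]
gripper_width: 15.1
grasp_force: 59.8
```

```bash
python3 - <<'E'
from h import *
s=arm.read_state();print(s["position"])
plan((561,-281,60),-168.6)
E
```

```text
[ 555.46443939 -196.07195137  190.02482549]
slide [ 65.2 -54.9 130. ] dr [ 0.01 -0.01  5.29]
```

Call:
step_arm([
  {"slide":[13,-11,5],"jaw":5,"dr":[0,0,1.1]},
  {"slide":[29,-24,15],"jaw":5,"dr":[0,0,2.4]},
  {"slide":[46,-39,28],"jaw":5,"dr":[0,0,3.7]},
  {"slide":[60,-50,45],"jaw":5,"dr":[0,0,4.8]},
  {"slide":[65,-55,70],"jaw":5,"dr":[0,0,5.3]},
  {"slide":[65,-55,97],"jaw":5,"dr":[0,0,5.3]},
  {"slide":[65,-55,120],"jaw":5,"dr":[0,0,5.3]},
  {"slide":[65,-55,130],"jaw":5,"dr":[0,0,5.3]},
])

```text
clock: 18.1
position: [560.9, -280.0, 58.7]
ee_rot: [-0.101, 0.995, 0.001, -0.002]
contact_force: [0.2, -0.6, -1.7]
gripper_width: 15.0
grasp_force: 59.7
```

```bash
python3 - <<'E'
from h import *
s=arm.read_state();print(s["position"],s["contact_force"])
plan((561,-281,11.5),-168.6)
E
```

```text
[ 560.91852665 -279.97417859   58.66282184] [ 0.16798885 -0.59907064 -1.67200934]
slide [-0.  -1.1 47.2] dr [ 0.01 -0.02  0.03]
```

Call:
step_arm([
  {"slide":[0,-1,10],"jaw":5,"dr":[0,0,0]},
  {"slide":[0,-1,22],"jaw":5,"dr":[0,0,0]},
  {"slide":[0,-1,33],"jaw":5,"dr":[0,0,0]},
  {"slide":[0,-1,41],"jaw":5,"dr":[0,0,0]},
  {"slide":[0,-1,44],"jaw":5,"dr":[0,0,0]},
  {"slide":[0,-1,46],"jaw":5,"dr":[0,0,0]},
  {"slide":[0,-1,47],"jaw":5,"dr":[0,0,0]},
  {"slide":[0,-1,47],"jaw":5,"dr":[0,0,0]},
])

```text
clock: 19.1
position: [562.1, -280.7, 14.0]
ee_rot: [-0.102, 0.995, -0.0, 0.0]
contact_force: [0.6, -0.7, -2.3]
gripper_width: 15.0
grasp_force: 59.8
```

Call:
step_arm([
  {"slide":[0,0,1],"jaw":5,"dr":[0,0,0]},
  {"slide":[0,0,2],"jaw":5,"dr":[0,0,0]},
  {"slide":[0,0,2.8],"jaw":5,"dr":[0,0,0]},
  {"slide":[0,0,2.8],"jaw":5,"dr":[0,0,0]},
  {"slide":[0,0,2.8],"jaw":5,"dr":[0,0,0]},
  {"slide":[0,0,2.8],"jaw":5,"dr":[0,0,0]},
  {"slide":[0,0,2.8],"jaw":5,"dr":[0,0,0]},
  {"slide":[0,0,2.8],"jaw":5,"dr":[0,0,0]},
])

```text
clock: 20.1
position: [562.1, -280.8, 11.3]
ee_rot: [-0.102, 0.995, -0.0, 0.0]
contact_force: [-0.9, 0.9, 2.9]
gripper_width: 15.0
grasp_force: 60.5
```

On the bench (force reversed to +2.9 N). Release and go up.

Call:
step_arm([
  {"slide":[0,0,0],"jaw":22,"dr":[0,0,0]},
  {"slide":[0,0,0],"jaw":34,"dr":[0,0,0]},
  {"slide":[0,0,0],"jaw":36,"dr":[0,0,0]},
  {"slide":[0,0,-8],"jaw":36,"dr":[0,0,0]},
  {"slide":[0,0,-25],"jaw":36,"dr":[0,0,0]},
  {"slide":[0,0,-55],"jaw":36,"dr":[0,0,0]},
  {"slide":[0,0,-100],"jaw":36,"dr":[0,0,0]},
  {"slide":[0,0,-150],"jaw":36,"dr":[0,0,0]},
])

```text
clock: 21.1
position: [561.7, -280.7, 163.5]
ee_rot: [-0.102, 0.995, -0.0, 0.0]
contact_force: [1.2, -0.4, 0.5]
gripper_width: 36.3
grasp_force: 0.0
```

```bash
python3 - <<'E'
from h import *
for _ in range(3): optics.get_image("wrist")
s=arm.read_state();print(s["position"],s["contact_force"],s["gripper_width"]);W=cam("wrist",s)
im=optics.get_image("wrist");cv2.imwrite("pics/w_rel.png",im)
# tray floor/walls: low-saturation bright pixels
h=cv2.cvtColor(im,cv2.COLOR_BGR2HSV);m=((h[...,1]<40)&(h[...,2]>150)).astype(np.uint8)
n,l,st,c=cv2.connectedComponentsWithStats(m);k=1+np.argmax(st[1:,4]);pts=np.argwhere(l==k)[:,::-1].astype(np.float32)
r=cv2.minAreaRect(pts);print("tray blob",st[k],r)
for a in((75,38,24),(75,-38,24),(-75,38,24),(-75,-38,24)):
    R2=np.array([[np.cos(np.radians(-168.6)),-np.sin(np.radians(-168.6))],[np.sin(np.radians(-168.6)),np.cos(np.radians(-168.6))]])
    print("expect",proj(W,(*(np.array([518,-289.5])+R2@a[:2]),a[2])).round(0))
plan((545,10,260),-65,s=s)
E
```

```text
[ 564.15856735 -281.48646533  166.454987  ] [-0.01776108 -0.82699297 -0.34078477] 36.008550748974095
tray blob [ 218   59   68  112 6021] ((250.05015563964844, 114.7442855834961), (67.2011489868164, 109.72664642333984), 1.6365771293640137)
expect [218.  58.]
expect [291.  59.]
expect [222. 195.]
expect [285. 195.]
slide [-41.  288.9 -94.5] dr [-8.000e-02  1.000e-02 -1.292e+01]
```

The tray stands flat where it was and is released. Now back to a viewing pose in front of the hopper.

Call:
step_arm([
  {"slide":[0,10,-30],"jaw":36,"dr":[0,0,-0.6]},
  {"slide":[-2,40,-60],"jaw":36,"dr":[0,0,-1.9]},
  {"slide":[-6,80,-80],"jaw":36,"dr":[0,0,-3.2]},
  {"slide":[-12,120,-88],"jaw":36,"dr":[0,0,-4.5]},
  {"slide":[-20,162,-92],"jaw":36,"dr":[0,0,-5.8]},
  {"slide":[-27,205,-94],"jaw":36,"dr":[0,0,-7.1]},
  {"slide":[-34,247,-94],"jaw":36,"dr":[0,0,-8.4]},
  {"slide":[-41,289,-94],"jaw":36,"dr":[0,0,-9.7]},
])

```text
clock: 22.3
position: [542.7, 11.9, 254.0]
ee_rot: [-0.705, 0.71, 0.001, -0.001]
contact_force: [-0.7, -0.7, 0.7]
gripper_width: 35.9
grasp_force: 0.0
```

```bash
python3 - <<'E'
from h import *
s=arm.read_state();print(s["position"])
plan((522,205,240),-4)
E
```

```text
[542.70561088  11.86857665 254.03273895]
slide [-193.   22.   14.] dr [ 1.00e-02  1.00e-02 -1.08e+01]
```

Call:
step_arm([
  {"slide":[-30,-3,2],"jaw":36,"dr":[0,0,-1.3]},
  {"slide":[-58,-5,4],"jaw":36,"dr":[0,0,-2.6]},
  {"slide":[-86,-6,6],"jaw":36,"dr":[0,0,-3.9]},
  {"slide":[-114,0,8],"jaw":36,"dr":[0,0,-5.2]},
  {"slide":[-142,8,10],"jaw":36,"dr":[0,0,-6.5]},
  {"slide":[-168,14,12],"jaw":36,"dr":[0,0,-7.8]},
  {"slide":[-185,19,14],"jaw":36,"dr":[0,0,-9.1]},
  {"slide":[-193,22,14],"jaw":36,"dr":[0,0,-10.4]},
])

```text
clock: 23.3
position: [523.1, 204.4, 239.6]
ee_rot: [0.998, -0.062, -0.001, 0.001]
contact_force: [0.4, -0.6, 0.8]
gripper_width: 35.9
grasp_force: 0.0
```

Call:
step_arm([
  {"slide":[0,0,0],"jaw":36,"dr":[0,0,-0.4]},
  {"slide":[0,0,0],"jaw":36,"dr":[0,0,-0.4]},
  {"slide":[0,0,0],"jaw":36,"dr":[0,0,-0.4]},
  {"slide":[0,0,0],"jaw":36,"dr":[0,0,-0.4]},
  {"slide":[0,0,0],"jaw":36,"dr":[0,0,-0.4]},
  {"slide":[0,0,0],"jaw":36,"dr":[0,0,-0.4]},
  {"slide":[0,0,0],"jaw":36,"dr":[0,0,-0.4]},
  {"slide":[0,0,0],"jaw":36,"dr":[0,0,-0.4]},
])

```text
clock: 24.3
position: [524.2, 203.9, 241.0]
ee_rot: [0.999, -0.038, 0.0, -0.0]
contact_force: [0.8, -0.2, -0.8]
gripper_width: 35.8
grasp_force: 0.0
```

```bash
python3 - <<'E'
from h import *
s=arm.read_state();W=cam("wrist",s);print(s["position"],s["ee_rot"])
im=optics.get_image("wrist");cv2.imwrite("pics/w6.png",im)
def q(x,y,z): return proj(W,(*(H+x*X+y*Y),z)).round(1).tolist()
print("grip top",[q(x,y,146) for x in(-137,-103) for y in(-8,8)],"edge",q(-75,-62,100),q(-75,62,100),"ptr",q(-138,-77,107),q(-138,77,107),"mouth",q(-61,-60,153),q(-61,60,153))
cv2.imwrite("pics/c6.png",cv2.resize(im[0:225,112:412],(800,600),interpolation=cv2.INTER_CUBIC))
E
```

```text
[524.18704661 203.87991477 240.99111564] [ 9.99281440e-01 -3.79025430e-02  2.57592250e-05 -1.94376303e-05]
grip top [[257.3, 181.0], [241.5, 181.1], [257.3, 147.4], [240.9, 147.5]] edge [305.4, 115.8] [193.2, 116.5] ptr [316.9, 172.8] [182.7, 173.6] mouth [314.6, 101.8] [182.6, 102.6]
```

View pics/c6.png

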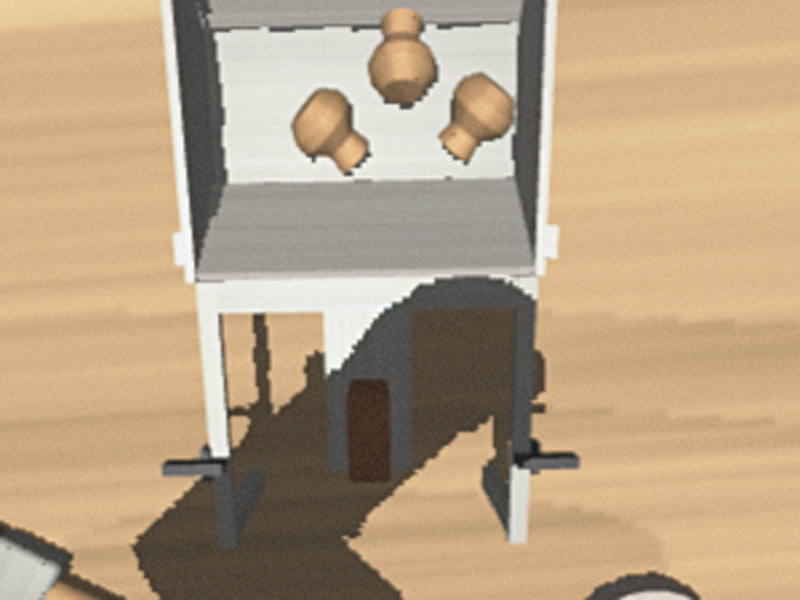

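The crop shows all three knobs lying in the shut throat: crop px (402,55), (328,130), (478,115). The gate edge is at row 311, the grip at columns 348–390 and rows 380–482, and the pointers at (195,467) and (548,461). Now I measure the edge and pointers to subpixel precision.

```bash
python3 - <<'E'
from h import *
g=cv2.cvtColor(cv2.imread("pics/w6.png"),cv2.COLOR_BGR2GRAY).astype(int)
print("L",[(r,int(np.median(g[r,175:190]))) for r in range(168,182)])
print("R",[(r,int(np.median(g[r,311:328]))) for r in range(165,180)])
print("E",[(r,int(np.median(g[r,200:228]))) for r in range(104,122)])
s=arm.read_state();W=cam("wrist",s)
def hx(uv,z):
    p=onz(W,uv,z)[:2]-H; return (round(float(p@X),1),round(float(p@Y),1))
print("edge",hx((214,116.5),100)); 
for r in(172.8,175,177.5): print("L",r,hx((183,r),107))
for r in(170.5,173,175.5): print("R",r,hx((320,r),107))
E
```

```text
L [(168, 171), (169, 172), (170, 175), (171, 178), (172, 98), (173, 35), (174, 83), (175, 108), (176, 109), (177, 110), (178, 139), (179, 175), (180, 179), (181, 181)]
R [(165, 183), (166, 187), (167, 187), (168, 188), (169, 119), (170, 46), (171, 51), (172, 94), (173, 101), (174, 98), (175, 106), (176, 184), (177, 199), (178, 197), (179, 196)]
E [(104, 209), (105, 233), (106, 237), (107, 236), (108, 236), (109, 235), (110, 234), (111, 233), (112, 233), (113, 233), (114, 233), (115, 236), (116, 235), (117, 194), (118, 171), (119, 175), (120, 179), (121, 182)]
edge (-75.2, 39.0)
L 172.8 (-137.1, 76.6)
L 175 (-139.7, 76.8)
L 177.5 (-142.7, 77.0)
R 170.5 (-135.3, -80.5)
R 173 (-138.3, -80.6)
R 175.5 (-141.2, -80.8)
```

```bash
python3 - <<'E'
from h import *
plan((544,204.4,80),-3.6)
E
```

```text
slide [ 19.7  -2.  161. ] dr [-0.   -0.   -0.09]
```

Call:
step_arm([
  {"slide":[12,-1,5],"jaw":36,"dr":[0,0,-0.09]},
  {"slide":[20,-2,25],"jaw":36,"dr":[0,0,-0.09]},
  {"slide":[20,-2,55],"jaw":36,"dr":[0,0,-0.09]},
  {"slide":[20,-2,85],"jaw":36,"dr":[0,0,-0.09]},
  {"slide":[20,-2,112],"jaw":36,"dr":[0,0,-0.09]},
  {"slide":[20,-2,130],"jaw":36,"dr":[0,0,-0.09]},
  {"slide":[20,-2,140],"jaw":36,"dr":[0,0,-0.09]},
  {"slide":[20,-2,140],"jaw":36,"dr":[0,0,-0.09]},
])

```text
clock: 25.35
position: [544.4, 204.1, 100.2]
ee_rot: [0.999, -0.032, -0.001, 0.0]
contact_force: [0.2, -0.3, 0.7]
gripper_width: 36.0
grasp_force: 0.0
```

```bash
python3 - <<'E'
from h import *
s=arm.read_state();print(s["contact_force"])
plan((544,204.4,80),-3.6)
E
```

```text
[ 0.22791245 -0.3392958   0.65382823]
slide [-0.3 -0.3 20.2] dr [ 0.01  0.01 -0.  ]
```

Call:
step_arm([
  {"slide":[0,0,7],"jaw":36,"dr":[0,0,0]},
  {"slide":[0,0,14],"jaw":36,"dr":[0,0,0]},
  {"slide":[0,0,20],"jaw":36,"dr":[0,0,0]},
  {"slide":[0,0,20],"jaw":36,"dr":[0,0,0]},
  {"slide":[0,0,20],"jaw":25,"dr":[0,0,0]},
  {"slide":[0,0,20],"jaw":15,"dr":[0,0,0]},
  {"slide":[0,0,20],"jaw":5,"dr":[0,0,0]},
  {"slide":[0,0,20],"jaw":5,"dr":[0,0,0]},
])

```text
clock: 26.35
position: [544.5, 204.7, 81.4]
ee_rot: [1.0, -0.031, 0.0, -0.0]
contact_force: [-1.7, 1.6, 1.4]
gripper_width: 15.1
grasp_force: 58.8
```

```bash
python3 - <<'E'
from h import *
s=arm.read_state();print(s["position"],s["contact_force"],s["gripper_width"],s["grasp_force"])
d=-64.5*np.array([np.cos(np.radians(-3.5)),np.sin(np.radians(-3.5))])
p=np.array(s["position"]);p[:2]+=d;print(p);plan(p,-3.6)
E
```

```text
[544.51352642 204.65023676  81.41378723] [-1.68701142  1.55090469  1.44018608] 15.100294010146426 58.81885886192322
[480.13383192 208.58786756  81.41378723]
slide [-64.5   0.1  -0.1] dr [-0.   -0.01  0.  ]
```

Gripped (58.8 N). Pull out in one steady stroke, slightly short.

Call:
step_arm([
  {"slide":[-4,0,0],"jaw":5,"dr":[0,0,0]},
  {"slide":[-13,0,0],"jaw":5,"dr":[0,0,0]},
  {"slide":[-24,0,0],"jaw":5,"dr":[0,0,0]},
  {"slide":[-35,0,0],"jaw":5,"dr":[0,0,0]},
  {"slide":[-46,0,0],"jaw":5,"dr":[0,0,0]},
  {"slide":[-56,0,0],"jaw":5,"dr":[0,0,0]},
  {"slide":[-62,0,0],"jaw":5,"dr":[0,0,0]},
  {"slide":[-63,0,0],"jaw":5,"dr":[0,0,0]},
])

```text
clock: 27.35
position: [483.0, 208.3, 81.4]
ee_rot: [1.0, -0.031, 0.002, -0.0]
contact_force: [8.6, -3.0, -2.2]
gripper_width: 15.1
grasp_force: 58.5
```

```bash
python3 - <<'E'
from h import *
for _ in range(6): optics.get_image("wrist")
s=arm.read_state();W=cam("wrist",s);print(s["position"],s["contact_force"],s["gripper_width"],s["grasp_force"])
im=optics.get_image("wrist");cv2.imwrite("pics/w7.png",im);cv2.imwrite("pics/s7.png",optics.get_image("scene"));cv2.imwrite("pics/d7.png",optics.get_image("side"))
def q(x,y,z): return proj(W,(*(H+x*X+y*Y),z)).round(1).tolist()
print("edge exp",q(-138,-62,100),q(-138,62,100),"ptr exp",q(-139.8,-77,107),q(-139.8,77,107))
g=cv2.cvtColor(im,cv2.COLOR_BGR2GRAY)
for n,(x,y) in dict(L=q(-139.8,80,107),R=q(-139.8,-80,107),EL=q(-138,45,100),ER=q(-138,-45,100),EL2=q(-138,30,100),ER2=q(-138,-30,100)).items():
    x,y=round(x),round(y);print(n,x,y-12,[int(np.median(g[r,x-4:x+5])) for r in range(y-12,y+13)])
E
```

```text
[483.22159679 208.2455479   81.40836796] [ 8.21293834 -2.64585302 -1.5625685 ] 15.16082578073909 58.58375072479248
edge exp [356.4, 165.0] [144.2, 163.5] ptr exp [387.1, 170.9] [113.2, 168.9]
L 108 157 [176, 176, 177, 178, 179, 134, 65, 31, 35, 62, 96, 100, 98, 99, 99, 99, 94, 99, 158, 187, 189, 187, 184, 183, 183]
R 392 159 [194, 176, 98, 37, 31, 48, 88, 96, 95, 94, 96, 94, 93, 92, 121, 192, 202, 203, 202, 201, 199, 197, 195, 195, 194]
EL 173 152 [226, 225, 225, 226, 224, 224, 223, 226, 229, 226, 192, 176, 180, 183, 183, 186, 186, 188, 190, 192, 193, 190, 190, 185, 178]
ER 327 153 [76, 78, 81, 78, 76, 78, 79, 78, 76, 79, 76, 77, 76, 75, 74, 74, 74, 74, 74, 75, 71, 72, 71, 71, 69]
EL2 199 152 [233, 232, 232, 233, 232, 230, 230, 233, 237, 234, 197, 178, 182, 184, 185, 189, 189, 193, 193, 194, 190, 188, 186, 187, 187]
ER2 302 153 [79, 78, 80, 78, 77, 78, 78, 80, 77, 78, 76, 77, 76, 75, 75, 74, 77, 75, 75, 76, 76, 76, 76, 76, 78]
```

```bash
python3 - <<'E'
from h import *
s=arm.read_state();W=cam("wrist",s);im=cv2.imread("pics/w7.png")
sat=cv2.cvtColor(im,cv2.COLOR_BGR2HSV)[...,1].astype(int)
for x in(302,327,340): print("sat",x,[int(np.median(sat[r,x-4:x+5])) for r in range(153,176)])
print("satL",[int(np.median(sat[r,169:178])) for r in range(155,170)])
def hx(uv,z):
    p=onz(W,uv,z)[:2]-H; return (round(float(p@X),1),round(float(p@Y),1))
print("L",hx((108,170.45),107),"R",hx((392,168.75),107),"EL",hx((173,161.8),100),hx((199,161.8),100))
# knobs
print("hopper exp throat",[proj(W,(*(H+x*X+y*Y),z)).round(0).tolist() for x,y,z in((-26,-58,100),(26,58,100),(-60,-60,150))])
S=cam("scene")
print("scene throat", [proj(S,(*(H+x*X+y*Y),100)).round(0).tolist() for x,y in((-26,-58),(26,-58),(26,58),(-26,58))])
print(knobs(cv2.imread("pics/s7.png"),240,320,220,295)); print(knobs(cv2.imread("pics/s7.png"),240,320,220,295,45)[:12])
E
```

```text
sat 302 [10, 7, 10, 13, 10, 10, 12, 10, 51, 80, 87, 85, 80, 81, 88, 85, 79, 85, 86, 80, 85, 84, 84]
sat 327 [10, 10, 10, 7, 13, 12, 10, 9, 67, 86, 86, 84, 82, 86, 83, 88, 81, 88, 84, 67, 24, 14, 15]
sat 340 [13, 13, 12, 12, 10, 10, 10, 35, 95, 91, 92, 93, 93, 94, 93, 93, 93, 93, 93, 92, 92, 92, 91]
satL [9, 9, 9, 8, 9, 6, 12, 70, 98, 95, 93, 93, 93, 93, 92]
L (-140.7, 80.0) R (-138.5, -79.6) EL (-136.8, 45.1) (-136.7, 29.9)
hopper exp throat [[376.0, -71.0], [112.0, -229.0], [431.0, -36.0]]
scene throat [[273.0, 239.0], [255.0, 250.0], [284.0, 286.0], [302.0, 275.0]]
[(737, [257.0, 229.0]), (10, [310.0, 221.0]), (41, [317.0, 225.0]), (140, [265.0, 248.0]), (16, [249.0, 261.0]), (217, [245.0, 286.0]), (18, [258.0, 270.0]), (117, [316.0, 286.0]), (22, [290.0, 285.0]), (17, [294.0, 290.0]), (11, [305.0, 293.0])]
[(740, [257.0, 229.0]), (10, [310.0, 221.0]), (41, [317.0, 225.0]), (142, [265.0, 248.0]), (17, [249.0, 261.0]), (225, [245.0, 286.0]), (22, [258.0, 270.0]), (134, [315.0, 287.0]), (25, [290.0, 285.0]), (17, [294.0, 290.0])]
```

The edge centre is at −136.2 mm and the pointers at −139.6 mm, so about 3.4 mm remain.

Call:
step_arm([
  {"slide":[-1,0,0],"jaw":5,"dr":[0,0,0]},
  {"slide":[-2,0,0],"jaw":5,"dr":[0,0,0]},
  {"slide":[-3,0,0],"jaw":5,"dr":[0,0,0]},
  {"slide":[-3.4,0,0],"jaw":5,"dr":[0,0,0]},
  {"slide":[-3.4,0,0],"jaw":5,"dr":[0,0,0]},
  {"slide":[-3.4,0,0],"jaw":5,"dr":[0,0,0]},
  {"slide":[-3.4,0,0],"jaw":5,"dr":[0,0,0]},
  {"slide":[-3.4,0,0],"jaw":5,"dr":[0,0,0]},
])

```text
clock: 28.8
position: [480.0, 208.4, 81.4]
ee_rot: [1.0, -0.031, 0.002, -0.0]
contact_force: [8.1, -2.0, -1.9]
gripper_width: 15.1
grasp_force: 58.5
```

```bash
python3 - <<'E'
from h import *
optics.get_image("wrist");s=arm.read_state();W=cam("wrist",s);print(s["position"],s["contact_force"],s["grasp_force"],s["gripper_width"])
im=optics.get_image("wrist");cv2.imwrite("pics/w8.png",im)
h=cv2.cvtColor(im,cv2.COLOR_BGR2HSV).astype(int);sat=h[...,1];v=h[...,2]
def hx(uv,z):
    p=onz(W,uv,z)[:2]-H; return (round(float(p@X),1),round(float(p@Y),1))
def edge(x,a,b):  # first crossing of 45 in saturation profile
    p=np.array([np.median(sat[r,x-4:x+5]) for r in range(a,b)]);i=np.argmax(p>45);return a+i-1+(45-p[i-1])/(p[i]-p[i-1])
for x in(173,199,302,340): r=edge(x,145,178);print("edge",x,round(r,1),hx((x,r),100))
for x in(108,392): print("ptr",x,[int(np.median(v[r,x-4:x+5])) for r in range(158,182)])
for x,rr in((108,(168,170,172)),(392,(166,168,170))): print([hx((x,r),107) for r in rr])
S=cam("scene");D=cam("side");sc=optics.get_image("scene");sd=optics.get_image("side");cv2.imwrite("pics/s8.png",sc);cv2.imwrite("pics/d8.png",sd)
def hz(c,uv,z):
    p=onz(c,uv,z)[:2]-H; return (round(float(p@X)),round(float(p@Y)))
for n,c,I,I0,b in(("scene",S,sc,cv2.imread("pics/scene0.png"),(250,305,236,292)),("side",D,sd,cv2.imread("pics/side0.png"),(236,290,105,180))):
    for a,p in knobs(I,*b): print(n,a,p,"z15",hz(c,p,15),"z110",hz(c,p,110))
    print(" before",knobs(I0,*b))
E
```

```text
[479.95994001 208.39534286  81.40159281] [ 8.22208727 -3.79017454 -2.15604645] 58.544933795928955 15.093163028439767
edge 173 161.6 (-140.0, 45.0)
edge 199 161.6 (-139.9, 29.9)
edge 302 160.8 (-139.0, -30.1)
edge 340 160.2 (-138.5, -52.2)
ptr 108 [39, 34, 66, 98, 101, 100, 99, 99, 100, 99, 98, 150, 213, 222, 220, 218, 217, 215, 213, 212, 214, 214, 215, 216]
ptr 392 [37, 90, 98, 97, 96, 95, 96, 96, 93, 101, 211, 227, 225, 225, 227, 228, 228, 227, 226, 223, 223, 222, 221, 221]
[(-142.6, 79.8), (-143.7, 80.0), (-144.9, 80.1)]
[(-140.3, -79.4), (-141.4, -79.6), (-142.6, -79.7)]
scene 33 [253.0, 238.0] z15 (-18, -130) z110 (16, -84)
scene 141 [265.0, 248.0] z15 (-26, -88) z110 (8, -45)
scene 18 [258.0, 270.0] z15 (25, -45) z110 (55, -6)
scene 21 [290.0, 285.0] z15 (-17, 34) z110 (16, 66)
scene 20 [251.0, 289.0] z15 (69, -12) z110 (95, 25)
scene 15 [295.0, 290.0] z15 (-19, 51) z110 (14, 83)
 before [(33, [253.0, 238.0]), (20, [302.0, 237.0]), (22, [251.0, 289.0])]
side 503 [267.0, 114.0] z15 (90, 195) z110 (47, 82)
side 169 [258.0, 129.0] z15 (33, 125) z110 (-4, 19)
side 714 [265.0, 170.0] z15 (-8, -71) z110 (-41, -159)
side 42 [262.0, 156.0] z15 (3, -7) z110 (-31, -101)
 before [(503, [267.0, 114.0]), (33, [237.0, 150.0]), (718, [265.0, 170.0])]
```

The gate edge is now at −139.3 mm against pointers at −139.6 mm. Next I check whether the blobs left in the throat region are bench seen through it or stuck knobs.

```bash
python3 - <<'E'
from h import *
def st(f,b,pt):
    im=cv2.imread(f);h=cv2.cvtColor(im,cv2.COLOR_BGR2HSV);m=((h[...,1]>60)&(h[...,0]<30)).astype(np.uint8);mm=np.zeros_like(m);mm[b[2]:b[3],b[0]:b[1]]=m[b[2]:b[3],b[0]:b[1]]
    n,l,s,c=cv2.connectedComponentsWithStats(mm);k=min(range(1,n),key=lambda i:np.hypot(*(c[i]-pt)));q=h[l==k]
    print(f,pt,"area",s[k,4],"rect",[np.round(v,0).tolist() for v in cv2.minAreaRect(np.argwhere(l==k)[:,::-1].astype(np.float32))],"hsv",q.mean(0).round(0),q.std(0).round(0))
B=(250,305,236,292)
for p in((270,246),(270,259),(285,263)): st("pics/t2_scene.png",B,p)
for p in((265,248),(258,270),(290,285)): st("pics/s8.png",B,p)
C=(236,290,105,180)
for p in((258,129),(262,156)): st("pics/d8.png",C,p)
S=cam("scene");D=cam("side")
q=lambda c,x,y,z:proj(c,(*(H+x*X+y*Y),z)).round(0).tolist()
print("scene basket -y rim",q(S,-60,-65,45),q(S,60,-65,45),"plate bottom -y",q(S,-26,-58,96),q(S,26,-58,96))
print("side throat",[q(D,x,y,100) for x,y in((-26,-58),(26,-58),(26,58),(-26,58))],"basket +y rim",q(D,-60,65,45),q(D,60,65,45),"-y rim",q(D,-60,-65,45),q(D,60,-65,45))
E
```

```text
pics/t2_scene.png (270, 246) area 103 rect [[270.0, 246.0], [10.0, 12.0], 90.0] hsv [ 15. 129.  84.] [ 1. 23. 43.]
pics/t2_scene.png (270, 259) area 94 rect [[270.0, 259.0], [11.0, 11.0], 53.0] hsv [ 15. 132.  69.] [ 2. 24.  6.]
pics/t2_scene.png (285, 263) area 100 rect [[285.0, 262.0], [11.0, 11.0], 45.0] hsv [ 15. 132.  69.] [ 1. 20.  6.]
pics/s8.png (265, 248) area 141 rect [[266.0, 248.0], [7.0, 20.0], 58.0] hsv [ 17. 109. 199.] [ 2. 13. 56.]
pics/s8.png (258, 270) area 18 rect [[258.0, 270.0], [5.0, 3.0], 45.0] hsv [ 16. 132. 190.] [ 1. 17. 50.]
pics/s8.png (290, 285) area 21 rect [[290.0, 285.0], [2.0, 8.0], 56.0] hsv [ 15. 114. 150.] [ 1. 26. 59.]
pics/d8.png (258, 129) area 169 rect [[258.0, 130.0], [11.0, 16.0], 77.0] hsv [ 17. 101. 210.] [ 1. 14. 29.]
pics/d8.png (262, 156) area 42 rect [[262.0, 156.0], [5.0, 8.0], 90.0] hsv [ 15. 105. 126.] [ 1. 24. 26.]
scene basket -y rim [281.0, 242.0] [242.0, 266.0] plate bottom -y [273.0, 240.0] [255.0, 251.0]
side throat [[259.0, 149.0], [275.0, 145.0], [263.0, 122.0], [248.0, 125.0]] basket +y rim [237.0, 139.0] [271.0, 132.0] -y rim [249.0, 165.0] [285.0, 158.0]
```

The strips at the throat ends are bench seen past the basket rim: hue 17, 20×7 px, lying along the edge. No knob is left in the throat, and knob-coloured blobs (hue 15) have appeared in the basket. The gate is level with the mark within about 0.3 mm and firmly held, so I hand the job in.

```bash
python3 -c "
from bench import arm
s=arm.read_state();print(s['clock'],s['position'],s['grasp_force']);print(arm.job_done())"
```

```text
29.0 [479.96006405 208.41884416  81.40881285] 58.54511618614197
the job is handed in; nothing more can be done
None
```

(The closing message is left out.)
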